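Dock the V-block and hold a lens barrel in it for the beam meter

ROBOT

A 6-joint arm with a two-finger parallel gripper is mounted at the origin on the work surface. World frame = base frame: x ahead of the robot, y to its left, z up, the work surface at z = 0. Lengths are in m, angles in rad, forces in N, time in s.
With the tool pointing down it reaches from about 0.3 to 0.875 m from the base axis. Payload 6.4 kg.
Tool frame: the origin (TCP) lies at the very end of the fingers, on their centre line; the grasp point (between the pads) lies 19 mm behind it; z points along the fingers, y is the line along which they close (so a half turn about z gives the same grasp; the last joint's range is limited). The gripper opens to 85 mm and grips with 20 to 120 N. Pads are 22 mm wide; open, the fingers measure 114 mm over their backs; the gripper's body (76 mm by 85 mm) begins 54 mm behind the grasp point. The pads swing forward as they close: fully open they stand 13 mm farther back than shut.
Start: joints at [1.103, 0.181, 1.607, -0, 1.354, -0.206], TCP at [0.149, 0.555, 0.231] pointing down, gripper open.
Joint ranges: [-2.99, 2.99], [-0.89, 2.07], [0.3, 2.58], [-1.14, 4.28], [0, 2.63], [-3.12, 3.12]. Speed limits (rad/s): [2.57, 2.57, 3.01, 3.14, 3.14, 3.14].

INTERFACE

Orientations are given as a unit quaternion [x, y, z, w].
In Python, from station import ctrl, viewer, workorder gives the robot as it stands.
- The arm moves only by the tool play_rows, never from a script. Its argument "increments" is text: rows parted by semicolons, each of 5 numbers parted by spaces: the closure, from 0 (fully open) to 1 (shut), then the shift along the tool's x, y, z in cm, then the turn about the tool's z in degrees. In form: fingers x y z yaw; .... A call has exactly 10 rows; each row shifts and turns the commanded pose from where the row before left it, along the tool's axes as they then stand; what a row does not reach is not made up. A row lasts 1/12 s, in which the tool goes at most 41.7 mm and 7.16 degrees, less where a joint would pass 70% of its speed; a pose out of reach is approached as far as the arm can. A call with a gripper value outside its range is refused whole. The fingers move at their own pace and stop on an object; "grip_force" is the grip in N (left out, the last holds). Time passes only in rows, so rows that do not move let the fingers close, or fill a call up. It gives the time, the measured TCP pose, the force, the opening and the grip force at its end, in the units of the state.
- ctrl.sense(): the state, without advancing time (a new reading comes with each control period).
- viewer.get_image(name): name is "scene" or "top" or "wrist"; returns a dict with "pixels" (480x640x3 uint8, red, green, blue), "range_z" (480x640 float32, m along the optical axis (not along the pixel's ray), 0 where there is no reading), "fovy" (degrees; the focal length in pixels is half the picture's height over the tangent of half this angle, whatever the lens; pixels are square), "cx", "cy" (the principal point, pixels), "rvec" (rotation vector, rad) and "tvec" (3), from world to camera coordinates, as OpenCV has them. Camera axes: x right, y down, z forward; pixel columns grow to the right and rows downward; lengths in m; the calibration is good to about 2 mm. The wrist camera is an equidistant fisheye: a pixel r from the principal point sees the ray r / f radians off the axis. A picture is of the moment at which its call begins.
- workorder.finish_job(): hands the job in; it is judged then, once.
The state is a dict: "clock": time; "joints": joint angles; "joint_vel": joint speeds; "joint_torque": joint torques, N m; "ee_pos": TCP position; "tool_rot": TCP orientation; "force": force on the tool from outside, world axes, zero at the start; "torque": the same for the moment, N m; "finger_gap": finger opening in m; "gripper_force": force on a finger pad.
Only numpy, scipy, OpenCV 4.12 (cv2) and the standard library are available. Lean on these libraries where they do the work, as an engineer would, in place of code of your own. Each camera call takes 0.05 s, during which the arm holds its last target. There are 200 camera calls.

TASK

First push the loose steel V-block along the shelf, without lifting it, until its end is squarely up against the middle of the beam meter's stop bar. Then take the lens barrel from its two-rod rest, lay it lengthwise centred in the V with the glass lens end facing the meter, and press it down firmly so that it bears on both sloping faces. Finish while still holding it pressed down there, and leave the cap lamps, the bezel ring and the lamp seal where they are.

Things in the scene. Friction and masses are not known exactly. Their poses are not given: they have to be found in the camera images.
- meter: Beam meter, fixed, grey box 100 x 120 x 95 mm high, with a round black port facing its own -x, 58 mm up. Before that face lies a steel stop bar 80 mm wide (y), 20 mm high. Origin on the shelf under the middle of the bar's front face; bar at x 0 to 20 mm, box at x 32 to 132 mm. x is level, from the bar into the meter, roughly to the robot's left; z up.
- spot (a point): Where the V-block's origin belongs, on the shelf: 55 mm before the stop bar's front face (meter x = -55 mm, y = 0). Axes as the meter's.
- vblock: Loose steel V-block, 0.55 to 0.9 kg: base 110 (x) x 70 (y) x 15 mm with two V saddles 22 mm long, flush with its two ends; the 66 mm between them is open above the base. Flat upright ends: 70 mm wide up to 15 mm, and outside the V 68 mm wide up to 47 mm. Origin at the centre of its underside; x along the V, the +x end goes to the stop bar; z up.
- flank_left: Sloping face of both saddles on the V-block's +y side (part of it; same origin and axes). The 90 degree V is lowest at z 30 mm, and its lips are at z 55 mm, 51 mm apart inside, 65 mm outside. The barrel's axis is at z 58 mm when it bears on both faces.
- flank_right: Sloping face of both saddles on the V-block's -y side (part of it; same origin and axes), mirror image of the left one.
- rest: Fixed rest: a foot 76 x 30 x 6 mm with two steel rods along x, 22 mm apart, on which the lens barrel lies at the start with its axis 31 mm above the shelf; beside the barrel the shelf is clear. Origin at the centre of its underside, z up.
- barrel: Aluminium lens barrel, loose, 0.14 to 0.26 kg: a cylinder 40 mm in diameter, 100 mm long, lying level, with a flat glass lens at its +x end and a thinner stub (22 mm across, 12 mm long) at its -x end. Origin at the centre of the 100 mm cylinder, on its axis; x along the axis to the lens, at the start within 25 degrees of the meter's x.
- lens_face (a point): Centre of the flat lens end of the barrel, 50 mm from the barrel's origin along its +x.
- lamp0: A matte black round cap lamp (64 mm across, 46 mm high) lying lens up, a bystander to be left alone; origin at the centre of its underside.
- lamp1: A matte black round cap lamp (64 mm across, 46 mm high) lying lens up, a bystander to be left alone; origin at the centre of its underside.
- lamp2: A matte black round cap lamp (64 mm across, 46 mm high) lying lens up, a bystander to be left alone; origin at the centre of its underside.
- lamp3: A matte black round cap lamp (64 mm across, 46 mm high) lying lens up, a bystander to be left alone; origin at the centre of its underside.
- bezel: Silver aluminium bezel ring lying flat, 60 mm across, 10 mm high, bystander; origin at the centre of its underside.
- seal: Yellow rubber lamp seal, a flat ring 54 mm across, 6 mm high, bystander; origin at the centre of its underside.
There are look-alikes about, which are no part of the job. Leave any blue look-alike of the vblock alone. Of the things shaped like the barrel, the aluminium one is meant.

How it is judged:
On the way:
1. the V-block stands squarely against the stop bar while the barrel still lies on its rest (x of vblock in the frame of meter between -0.062 and -0.05 m and y of vblock in the frame of meter between -0.01 and 0.01 m and angle between the x axis of vblock and the x axis of meter, either way round below 0.12 rad and angle between vblock's own z axis and vertical below 0.06 rad and distance of barrel from where it was at the start of the episode below 0.02 m and linear speed of vblock below 0.02 m/s), for 0.2 s.
At the end, for the whole second after the job is handed in: V-block within 7 mm of the stop bar, 10 mm of its middle, square within 0.12 rad; barrel in the V, lens to the meter, axis height 55.5-60.5 mm, 3 mm sideways, 12 mm lengthwise, aligned within 0.05 rad; fingers on it; over 2.5 N on each sloping face (weight alone under 2 N) (x of vblock in the frame of meter between -0.062 and -0.05 m and y of vblock in the frame of meter between -0.01 and 0.01 m and angle between the x axis of vblock and the x axis of meter, either way round below 0.12 rad and angle between vblock's own z axis and vertical below 0.06 rad and z of barrel in the frame of vblock between 0.0555 and 0.0605 m and y of barrel in the frame of vblock between -0.003 and 0.003 m and x of barrel in the frame of vblock between -0.012 and 0.012 m and x of lens_face in the frame of vblock above 0.03 m and angle between the x axis of barrel and the x axis of vblock, either way round below 0.05 rad and contact force between barrel and flank_left above 2.5 N and contact force between barrel and flank_right above 2.5 N and contact force between the fingers and barrel above 2 N); the arm keeps its last pose, push and grip.
It fails at once if a cap lamp, the bezel ring or the seal is moved by more than 20 mm (distance of any of lamp0, lamp1, lamp2, lamp3, bezel, seal from where it was at the start of the episode above 0.02 m).
It fails at once if the V-block is lifted off the shelf (height (world z) of vblock above 0.012 m).
It also fails if it takes over 61 s, if anything falls off the work surface, if the arm or the gripper's body presses on something with over 40 N, if the wrist force passes 120 N, or if a joint passes its speed limit or range.

## Working session

There is one attempt and no reset: what is moved stays moved. The work goes in short steps, Python scripts to look and compute and a tool call to move; the robot and the scene stay as the last step left them, time stands still between calls to the robot, and variables do not carry over. Pictures are saved under pics/ and viewed, at most 10 in all, crops included, and the job is handed in when it is done.

Besides the shell and the picture viewer there is one more tool, called after "Emit:" as name(argument=value, ...) on one line, values as JSON. play_rows: Moves the arm, as the interface text tells. Its arguments: {"type":"object","properties":{"increments":{"type":"string"},"grip_force":{"type":"number"}},"required":["increments"]}

```bash
mkdir -p pics
cat > h.py <<'E'
import numpy as np, cv2
from station import ctrl, viewer, workorder
def get(n):
    d=viewer.get_image(n); d['f']=240/np.tan(np.radians(d['fovy'])/2); d['R']=cv2.Rodrigues(np.array(d['rvec'],float))[0]; d['t']=np.array(d['tvec'],float).reshape(3); return d
def cloud(d):
    v,u=np.mgrid[0:480,0:640]; z=d['range_z']; P=np.stack([(u-d['cx'])/d['f']*z,(v-d['cy'])/d['f']*z,z],-1)
    return (P-d['t'])@d['R']
E
python3 - <<'E'
from h import *
for n in ('scene','top'):
    d=get(n); cv2.imwrite(f'pics/{n}0.png',d['pixels'][...,::-1]); np.savez(f'{n}0.npz',**d); print(n,d['fovy'],d['cx'],d['cy'],-d['R'].T@d['t'])
s=ctrl.sense(); print(s)
E
```

```text
scene 43.48501681429196 314.77738077546076 242.03888072729143 [ 1.55470842 -0.17161819  0.79271325]
top 46.57186230911896 318.885879296341 238.432630941609 [ 0.43882154 -0.00484511  1.38667524]
{'clock': 0.1, 'joints': array([ 1.10269657e+00,  1.81455485e-01,  1.60788607e+00,  2.94153904e-05,
        1.35378250e+00, -2.06291504e-01]), 'joint_vel': array([-0.00037901, -0.00149777, -0.00420708, -0.00204554,  0.00089545,
        0.00030058]), 'joint_torque': array([ 3.51090803e-04, -4.45880949e+01, -3.52239025e+01, -3.03931929e-04,
        4.10790439e-03, -2.04302452e-06]), 'ee_pos': array([0.14857534, 0.55497937, 0.23049117]), 'tool_rot': array([ 1.30533697e-01,  9.91443578e-01, -7.17827124e-04, -2.66876452e-04]), 'force': array([-0.69278392, -0.3056509 , -0.28363415]), 'torque': array([ 0.03432882, -0.01419557, -0.0659231 ]), 'gripper_force': 0.0, 'finger_gap': 0.08555930219205794}
```

View pics/top0.png

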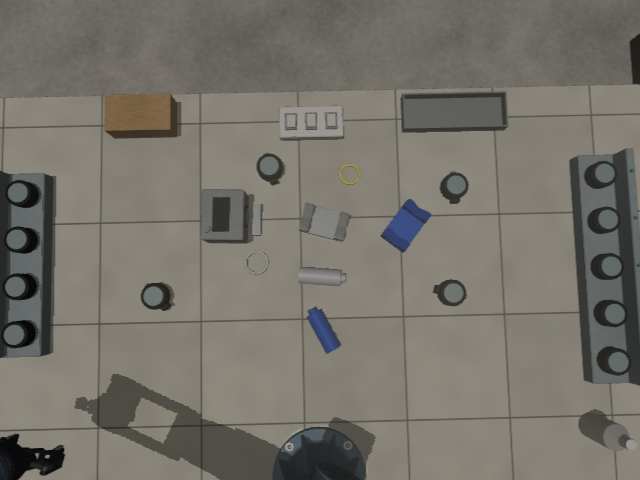

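View pics/scene0.png

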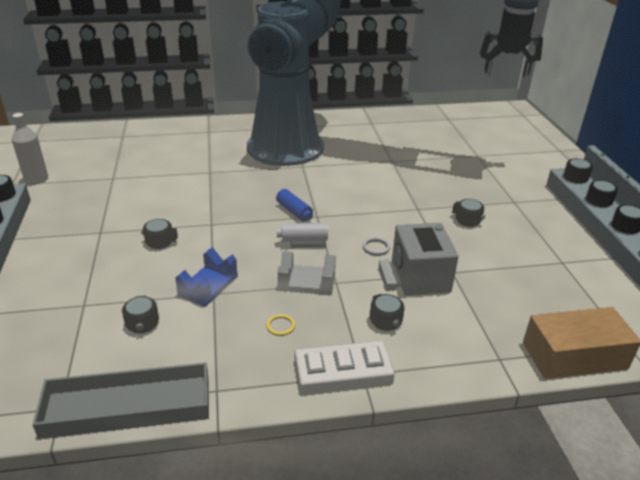

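Candidates in the top view:
- V-blocks: steel (325,222) and blue (406,226). The grey steel one is meant.
- Barrels: aluminium grey (322,276) with its stub to the right, and blue (323,330). The aluminium one is meant.
- The meter is at (225,215) and its stop bar at (257,219).

I'll confirm these in a crop and measure.

Run:
```python
from h import *
d=dict(np.load('top0.npz')); P=cloud(d); px=d['pixels']
cv2.imwrite('pics/crop.png',cv2.resize(px[160:360,190:440,::-1],None,fx=3,fy=3,interpolation=cv2.INTER_CUBIC))
def box(name,u0,u1,v0,v1,z0,z1):
    Q=P[v0:v1,u0:u1].reshape(-1,3); c=px[v0:v1,u0:u1].reshape(-1,3).astype(int)
    k=(Q[:,2]>z0)&(Q[:,2]<z1)&(c[:,2]-c[:,0]<40); Q=Q[k]
    (cx,cy),(w,h),a=cv2.minAreaRect((Q[:,:2]*1000).astype(np.float32)); b=cv2.boxPoints(((cx,cy),(w,h),a))
    print(name,len(Q),'c',round(cx,1),round(cy,1),'wh',round(w,1),round(h,1),'a',round(a,1),'z med',np.median(Q[:,2]).round(4),'max',Q[:,2].max().round(4),'\n',b.round(0).tolist())
box('metertop',195,252,180,250,.085,.105)
box('bar',250,266,195,245,.012,.03)
box('vblock all',295,355,195,245,.008,.07)
box('vblock saddles',295,355,195,245,.028,.07)
box('barrel',293,352,258,292,.030,.07)
box('barreltop',293,352,258,292,.043,.07)
box('bezel',240,275,245,280,.005,.02)
box('shelf',280,295,240,250,-.02,.02)
```

```text
metertop 2190 c 620.6 210.9 wh 104.3 120.9 a 88.0 z med 0.0948 max 0.1039 
 [[558.0, 161.0], [679.0, 157.0], [683.0, 261.0], [562.0, 265.0]]
bar 277 c 617.5 143.1 wh 26.0 80.2 a 89.2 z med 0.0192 max 0.0268 
 [[577.0, 131.0], [657.0, 130.0], [658.0, 156.0], [578.0, 157.0]]
vblock all 1301 c 622.2 -30.2 wh 110.0 104.8 a 74.0 z med 0.0177 max 0.0612 
 [[557.0, -69.0], [657.0, -98.0], [688.0, 8.0], [587.0, 37.0]]
vblock saddles 519 c 605.7 -25.4 wh 110.0 68.8 a 74.2 z med 0.0453 max 0.0612 
 [[558.0, -69.0], [624.0, -88.0], [654.0, 18.0], [588.0, 37.0]]
barrel 729 c 471.7 -16.5 wh 112.8 39.5 a 84.3 z med 0.0469 max 0.0593 
 [[446.0, -71.0], [486.0, -75.0], [497.0, 38.0], [458.0, 42.0]]
barreltop 533 c 471.5 -16.0 wh 111.2 36.0 a 85.9 z med 0.0486 max 0.0593 
 [[450.0, -70.0], [485.0, -73.0], [493.0, 38.0], [457.0, 41.0]]
bezel 192 c 511.1 141.1 wh 84.2 84.3 a 88.6 z med 0.0086 max 0.0169 
 [[468.0, 100.0], [552.0, 98.0], [554.0, 182.0], [470.0, 184.0]]
shelf 149 c 553.2 66.3 wh 35.4 23.3 a 88.7 z med -0.0008 max 0.0093 
 [[541.0, 49.0], [564.0, 48.0], [565.0, 84.0], [542.0, 84.0]]
```

View pics/crop.png

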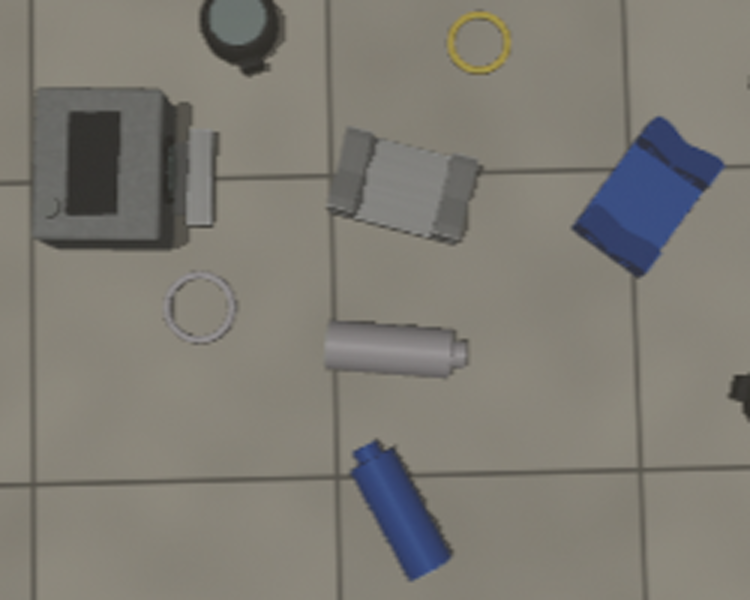

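The crop confirms both picks. The grey steel V-block is at crop (405,185), skewed about 14° to the meter. The aluminium barrel is at crop (395,350), with its stub to the right and lens to the left (towards the meter); the blue pair are look-alikes.

Plan: straddle the V-block's rear saddle, slide it to the bar, then fetch the barrel.

Emit:
play_rows(increments="0 0 0 0 7;0 0 0 0 7;0 0 0 0 7;0 0 0 0 7;0 0 0 0 7;0 0 0 0 7;0 0 0 0 7;0 0 0 0 7;0 0 0 0 7;0 0 0 0 7", grip_force=20)

```text
clock: 0.93
ee_pos: [0.1486, 0.5551, 0.2308]
tool_rot: [0.678, 0.735, -0.0, 0.0]
force: [-0.2, 0.5, 0.3]
finger_gap: 0.0853
gripper_force: 0.0
```

Emit:
play_rows(increments="0 0 0 0 7;0 0 0 0 7;0 0 0 0 6.8;0 -1.85 2.3 0 0;0 -1.85 2.3 0 0;0 -1.85 2.3 0 0;0 -1.85 2.3 0 0;0 -1.85 2.3 0 0;0 -1.85 2.3 0 0;0 -1.85 2.3 0 0")

```text
clock: 1.77
ee_pos: [0.2688, 0.3856, 0.2309]
tool_rot: [0.797, 0.603, -0.0, 0.0]
force: [0.5, -0.2, -0.4]
finger_gap: 0.0858
gripper_force: 0.0
```

Emit:
play_rows(increments="0 -1.85 2.3 0 0;0 -1.85 2.3 0 0;0 -1.85 2.3 0 0;0 -1.85 2.3 0 0;0 -1.85 2.3 0 0;0 -1.85 2.3 0 0;0 -1.85 2.3 0 0;0 -1.85 2.3 0 0;0 -1.85 2.3 0 0;0 -1.85 2.3 0 0")

```text
clock: 2.6
ee_pos: [0.4398, 0.145, 0.231]
tool_rot: [0.798, 0.603, -0.0, -0.0]
force: [0.0, -0.4, 0.0]
finger_gap: 0.0854
gripper_force: 0.0
```

```bash
cat >> h.py <<'E'
def go(x,y,z,yaw):
    """print the tool-frame shift (cm) and turn (deg) to a TCP target in mm, tool-y heading in deg"""
    from scipy.spatial.transform import Rotation as Ro
    s=ctrl.sense(); R=Ro.from_quat(s['tool_rot']).as_matrix(); p=s['ee_pos']*1000
    h=np.degrees(np.arctan2(R[1,1],R[0,1])); turn=(h-yaw+180)%360-180
    a=np.radians(yaw); X=np.array([-np.sin(a),np.cos(a)]); Y=np.array([np.cos(a),np.sin(a)]); d=np.array([x,y])-p[:2]
    print('t',round(s['clock'],2),'p',p.round(1),'yaw',h.round(2),'tilt',R[:2,2].round(4),'F',s['force'].round(1),'gap',round(s['finger_gap'],4),'gf',round(s['gripper_force'],1),'j6',s['joints'][5].round(2))
    print('turn first',turn.round(2),'then x y z cm',(d@X/10).round(2),(d@Y/10).round(2),round((p[2]-z)/10,2))
E
python3 - <<'E'
from h import *
go(593.7,-67.7,12,-15.8)
E
```

```text
t 2.6 p [439.8 145.  231. ] yaw -15.81 tilt [-0.0005  0.    ] F [ 0.  -0.4  0. ] gap 0.0854 gf 0.0 j6 0.34
turn first -0.01 then x y z cm -16.27 20.6 21.9
```

Emit:
play_rows(increments="0 -2.03 2.57 0 0;0 -2.03 2.57 0 0;0 -2.03 2.57 0 0;0 -2.03 2.57 0 0;0 -2.03 2.57 0 0;0 -2.03 2.57 0 0;0 -2.03 2.57 0 0;0 -2.03 2.57 0 0;0 0 0 3 0;0 0 0 3 0")

```text
clock: 3.43
ee_pos: [0.5952, -0.0684, 0.172]
tool_rot: [0.798, 0.602, 0.001, 0.002]
force: [0.0, 0.8, -1.4]
finger_gap: 0.0852
gripper_force: 0.0
```

Run:
```python
from h import *
go(593.7,-67.7,12,-15.8)
d=get('wrist'); cv2.imwrite('pics/w1.png',d['pixels'][...,::-1]); print(d['fovy'],d['f'],d['cx'],d['cy'],-d['R'].T@d['t'],d['R'])
```

```text
t 3.43 p [595.2 -68.4 172. ] yaw -15.95 tilt [ 0.0044 -0.0015] F [ 0.   0.8 -1.4] gap 0.0852 gf 0.0 j6 -0.03
turn first -0.15 then x y z cm 0.02 -0.17 16.0
65.70646984690485 371.64829954431775 320.73259464757683 237.58231251822204 [0.6152699  0.00342616 0.31408796] [[ 0.96159228 -0.27444121  0.0047238 ]
 [-0.26382693 -0.91937947  0.29178203]
 [-0.07573405 -0.28182161 -0.95647318]]
```

View pics/w1.png

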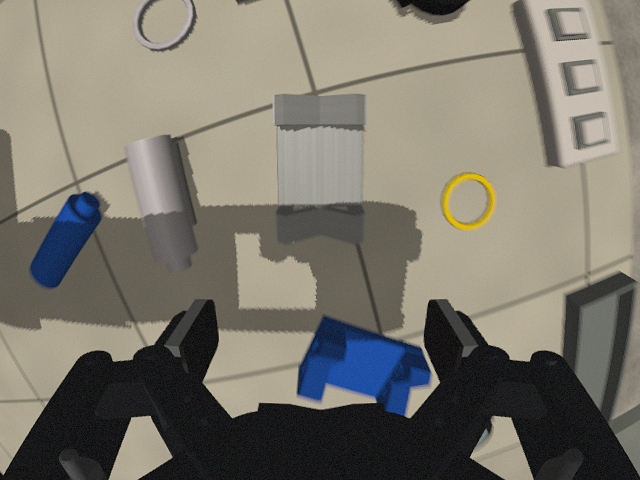

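The wrist view shows the steel block centred between the fingers: columns 275–365, rear saddle at rows 205–240. The blue block at (365,360) lies clear behind. I'll descend and grip lightly.

Emit:
play_rows(increments="0 0 -0.15 2.2 0;0 0 0 2.2 0;0 0 0 2.2 0;0 0 0 2.2 0;0 0 0 2.2 0;0 0 0 2 0;0 0 0 1.5 0;0 0 0 1.5 0;0 0 0 0 0;0 0 0 0 0")

```text
clock: 4.32
ee_pos: [0.5907, -0.065, 0.0109]
tool_rot: [0.797, 0.603, -0.001, -0.001]
force: [-0.5, -0.5, 0.4]
finger_gap: 0.0854
gripper_force: 0.0
```

Emit:
play_rows(increments="0.3 0 0 0 0;0.3 0 0 0 0;0.3 0 0 0 0;0.3 0 0 0 0;0.3 0 0 0 0;0.3 0 0 0 0;0.3 0 0 0 0;0.3 0 0 0 0;0.3 0 0 0 0;0.3 0 0 0 0", grip_force=25)

```text
clock: 5.15
ee_pos: [0.5948, -0.0666, 0.0142]
tool_rot: [0.798, 0.603, 0.002, 0.003]
force: [4.8, -1.4, 4.8]
finger_gap: 0.0673
gripper_force: 32.5
```

Run:
```python
from h import *
go(613.5,31,12,-2)
```

```text
t 5.15 p [594.8 -66.6  14.2] yaw -15.82 tilt [ 0.007  -0.0021] F [ 4.8 -1.4  4.8] gap 0.0673 gf 32.5 j6 -0.03
turn first -13.82 then x y z cm 9.82 1.52 0.22
```

Emit:
play_rows(increments="0.3 0.6 0.1 0 -1.38;0.3 0.6 0.1 0 -1.38;0.3 0.6 0.1 0 -1.38;0.3 0.6 0.1 0 -1.38;0.3 0.6 0.1 0 -1.38;0.3 0.6 0.1 0 -1.38;0.3 0.6 0.1 0 -1.38;0.3 0.6 0.1 0 -1.38;0.3 0.6 0.1 0 -1.38;0.3 0.6 0.1 0 -1.38")

```text
clock: 5.98
ee_pos: [0.6139, -0.011, 0.0142]
tool_rot: [0.719, 0.695, 0.0, 0.003]
force: [0.2, -10.6, 8.1]
finger_gap: 0.0672
gripper_force: 32.6
```

```bash
cat > m.py <<'E'
from h import *
d=get('top'); P=cloud(d); px=d['pixels'].astype(int)
def box(name,u0,u1,v0,v1,z0,z1):
    Q=P[v0:v1,u0:u1].reshape(-1,3); c=px[v0:v1,u0:u1].reshape(-1,3)
    k=(Q[:,2]>z0)&(Q[:,2]<z1)&(c[:,2]-c[:,0]<40); Q=Q[k]*1000
    (cx,cy),(w,h),a=cv2.minAreaRect(Q[:,:2].astype(np.float32)); print(name,len(Q),round(cx,1),round(cy,1),round(w,1),round(h,1),round(a,1)); return Q
# bar edges: fit lines to per-column extremes of the brightness
cv2.imwrite('pics/%s.png'%__import__('sys').argv[1],cv2.resize(d['pixels'][160:300,190:380,::-1],None,fx=4,fy=4,interpolation=cv2.INTER_CUBIC))
E
python3 m.py t2
python3 - <<'E'
from h import *
go(614,33,14,-2)
E
```

```text
t 6.03 p [614.   -9.7  14.2] yaw -1.88 tilt [ 0.0054 -0.0033] F [ 0.1 -7.4  6.8] gap 0.0679 gf 32.3 j6 -0.17
turn first 0.12 then x y z cm 4.27 -0.15 0.02
```

View pics/t2.png

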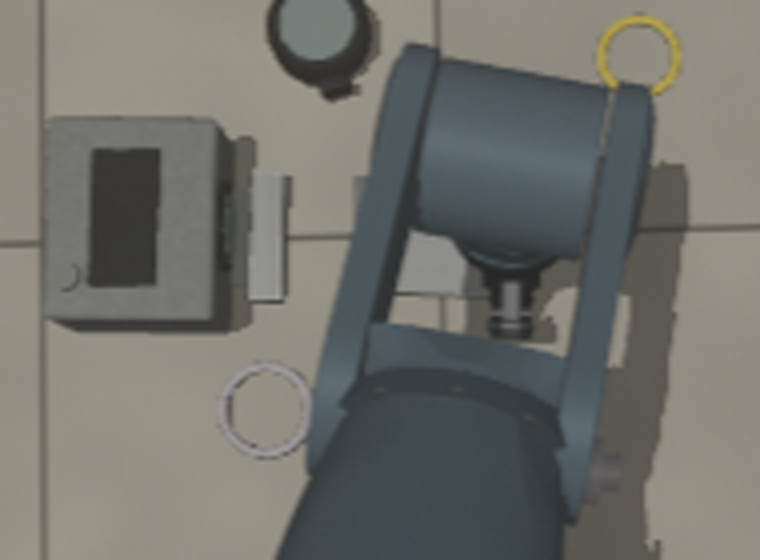

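Top view: the bar's front edge runs from crop (292,176) to (285,300). The block, still gripped, is seen near crop (430,240). I'll cast those edge pixels to get the bar's pose.

Run:
```python
from h import *
d=get('top')
def cast(u,v,z):
    r=np.array([(u-d['cx'])/d['f'],(v-d['cy'])/d['f'],1])@d['R']; c=-d['R'].T@d['t']; return ((c+r*(z-c[2])/r[2])*1000)[:2].round(1)
# bright bar mask
g=cv2.cvtColor(cv2.resize(d['pixels'][195:245,245:275],None,fx=8,fy=8,interpolation=cv2.INTER_CUBIC),cv2.COLOR_RGB2GRAY)
for a,b in ((292,176),(285,300),(253,174),(247,298)): print(cast(190+(a-1.5)/4,160+(b-1.5)/4,.02))
for a,b in ((46,117),(216,117),(45,318),(213,320)): print('box',cast(190+(a-1.5)/4,160+(b-1.5)/4,.095))
s=ctrl.sense(); print(s['force'])
```

```text
[654.4 123.5]
[577.4 129. ]
[656.2 147.6]
[579.2 152.3]
box [680.9 259.9]
box [678.5 160.4]
box [562.6 261.1]
box [559.1 163.6]
[ 0.79056006 -4.33801486  7.80039435]
```

Emit:
play_rows(increments="0.3 0.5 -0.03 0 0;0.3 0.5 -0.03 0 0;0.3 0.5 -0.03 0 0;0.3 0.5 -0.03 0 0;0.3 0.5 -0.03 0 0;0.3 0.5 0 0 0;0.3 0.4 0 0 0;0.3 0.3 0 0 0;0.3 0.1 0 0 0;0.3 0 0 0 0")

```text
clock: 6.92
ee_pos: [0.6137, 0.0275, 0.0142]
tool_rot: [0.72, 0.694, 0.001, 0.003]
force: [0.1, -9.0, 9.0]
finger_gap: 0.0678
gripper_force: 32.6
```

Emit:
play_rows(increments="0.3 0.1 0 0 0;0.3 0.1 0 0 0;0.3 0.1 0 0 0;0.3 0.1 0 0 0;0.3 0.1 0 0 0;0.3 0 0 0 0;0.3 0 0 0 0;0.3 0 0 0 0;0.3 0 0 0 0;0.3 0 0 0 0")

```text
clock: 7.75
ee_pos: [0.6138, 0.0321, 0.0142]
tool_rot: [0.72, 0.694, 0.001, 0.003]
force: [0.7, -10.3, 8.0]
finger_gap: 0.0677
gripper_force: 32.6
```

Run:
```python
from h import *
go(614,33,14,-2)
```

```text
t 7.75 p [613.8  32.1  14.2] yaw -2.05 tilt [ 0.0051 -0.0037] F [  0.7 -10.3   8. ] gap 0.0677 gf 32.6 j6 -0.1
turn first -0.05 then x y z cm 0.09 0.01 0.02
```

Emit:
play_rows(increments="0.3 0.1 0 0 0;0.3 0.1 0 0 0;0.3 0.1 0 0 0;0.3 0 0 0 0;0.3 0 0 0 0;0.3 0 0 0 0;0.3 0 0 0 0;0.3 0 0 0 0;0.3 0 0 0 0;0.3 0 0 0 0")

```text
clock: 8.58
ee_pos: [0.614, 0.0329, 0.0142]
tool_rot: [0.719, 0.695, -0.001, 0.004]
force: [-1.0, -18.9, 6.9]
finger_gap: 0.0671
gripper_force: 32.1
```

Emit:
play_rows(increments="0.3 0.1 0 0 0;0.3 0.1 0 0 0;0.3 0.1 0 0 0;0.3 0 0 0 0;0.3 0 0 0 0;0.3 0 0 0 0;0.3 0 0 0 0;0.3 0 0 0 0;0.3 0 0 0 0;0.3 0 0 0 0")

```text
clock: 9.42
ee_pos: [0.6153, 0.0337, 0.0144]
tool_rot: [0.72, 0.694, -0.001, 0.006]
force: [2.8, -27.4, 4.2]
finger_gap: 0.0676
gripper_force: 29.3
```

Contact: the force rises and travel stops at y ≈ 33 mm. I'll ease the load, release, rise and check.

Emit:
play_rows(increments="0.3 -0.1 0 0 0;0.3 -0.1 0 0 0;0.3 0 0 0 0;0.2 0 0 0 0;0.1 0 0 0 0;0 0 0 0 0;0 0 0 0 0;0 0 0 0 0;0 0 0 0 0;0 0 0 0 0")

```text
clock: 10.25
ee_pos: [0.6112, 0.0393, 0.0111]
tool_rot: [0.719, 0.695, -0.0, -0.0]
force: [-0.2, 0.4, -0.5]
finger_gap: 0.0857
gripper_force: 0.0
```

Emit:
play_rows(increments="0 0 0 -1 0;0 0 0 -1.5 0;0 0 0 -2 0;0 0 0 -2 0;0 0 0 -2 0;0 0 0 -2 0;0 0 -2 -2 0;0 -1 -3 -1 0;0 -1 -3 0 0;0 -1 -3 0 0")

```text
clock: 11.08
ee_pos: [0.5001, 0.0126, 0.1479]
tool_rot: [0.719, 0.695, 0.001, 0.001]
force: [0.9, 0.0, -0.4]
finger_gap: 0.0854
gripper_force: 0.0
```

Run:
```python
from h import *
go(472,-10.5,8,-6)
d=get('wrist'); cv2.imwrite('pics/w3.png',d['pixels'][...,::-1]); np.savez('w3.npz',**d)
```

```text
t 11.08 p [500.1  12.6 147.9] yaw -1.95 tilt [ 0.0026 -0.0006] F [ 0.9  0.  -0.4] gap 0.0854 gf 0.0 j6 -0.18
turn first 4.05 then x y z cm -2.59 -2.55 13.99
```

View pics/w3.png

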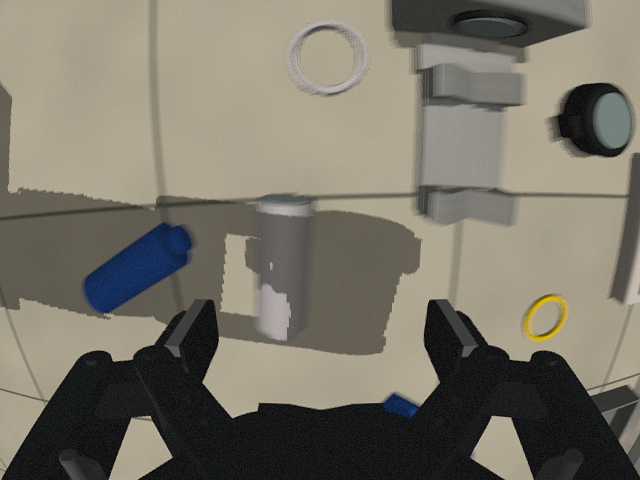

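The wrist view shows the V-block square against the bar at columns 418–520. The barrel's lens end is at (285,205) and its stub end at (275,335). I'll cast those for the grasp and measure the V-block from the top.

```bash
cat >> h.py <<'E'
def fish(d,u,v,z):
    x,y=u-d['cx'],v-d['cy']; r=np.hypot(x,y); th=r/d['f']
    q=np.array([x/r*np.sin(th),y/r*np.sin(th),np.cos(th)])@d['R']; c=-d['R'].T@d['t']; return ((c+q*(z-c[2])/q[2])*1000)[:2].round(1)
E
python3 - <<'E'
from h import *
d=dict(np.load('w3.npz'))
for u,v,z,n in ((285,196,.051,'lens top edge'),(259,230,.031,'L'),(311,230,.031,'R'),(259,300,.031,'L'),(303,300,.031,'R'),(416,52,.02,'barL'),(523,52,.02,'barR'),(423,65,.055,'fsadL'),(522,68,.055,'fsadR'),(418,186,.055,'rsadL'),(517,196,.055,'rsadR')): print(n,fish(d,u,v,z))
exec(open('m.py').read().replace("cv2.imwrite","0 and cv2.imwrite").replace("__import__('sys').argv[1]","'x'"))
Q=box('vbl',255,340,190,245,.03,.07); Q=Q[Q[:,1]<131]
print(Q.min(0),Q.max(0),len(Q))
print(cv2.minAreaRect(Q[:,:2].astype(np.float32)))
E
```

```text
lens top edge [478.2  43.4]
L [455.6  15.4]
R [493.7  14. ]
L [450.5 -41.3]
R [485.1 -42.1]
barL [574.4 143.3]
barR [665.1 152.3]
fsadL [569.4 127.6]
fsadR [642.6 132. ]
rsadL [565.4  48.4]
rsadR [640.6  41.4]
vbl 477 615.0 76.1 109.7 67.8 88.7
[581.88479383  20.65139864  30.16500576] [649.9651529  130.76620764  59.6784577 ] 475
((615.2931518554688, 75.7874984741211), (109.60765838623047, 67.8572006225586), 89.18059539794922)
```

V-block: centre (615,76), heading about 89°, about 54.5 mm before the bar. That is in place. Next is the barrel.

Emit:
play_rows(increments="0.25 0 0 0 4;0.25 -0.65 -0.64 0 0;0.25 -0.65 -0.64 0 0;0.25 -0.65 -0.64 0 0;0.25 -0.65 -0.64 0 0;0.25 0 0 2 0;0.25 0 0 2 0;0.25 0 0 2 0;0.25 0 0 1 0;0.25 0 0 0 0")

```text
clock: 12.02
ee_pos: [0.4701, -0.0103, 0.0741]
tool_rot: [0.743, 0.669, -0.001, -0.002]
force: [-0.9, 1.2, -0.4]
finger_gap: 0.0642
gripper_force: 0.0
```

Run:
```python
from h import *
go(472,-10.5,10,-5.8)
d=get('wrist'); cv2.imwrite('pics/w4.png',d['pixels'][...,::-1]); np.savez('w4.npz',**d)
```

```text
t 12.02 p [470.1 -10.3  74.1] yaw -6.0 tilt [-0.0049  0.0013] F [-0.9  1.2 -0.4] gap 0.0642 gf 0.0 j6 -0.17
turn first -0.2 then x y z cm 0.0 0.19 6.41
```

View pics/w4.png

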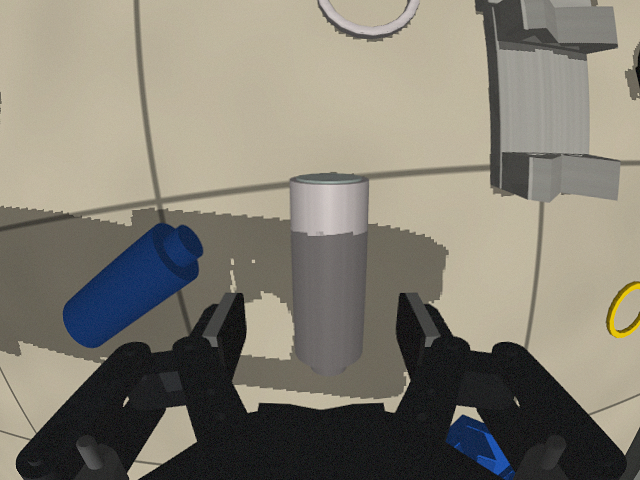

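The wrist view shows the barrel upright at columns 292–368, with the glass end at (329,178). The finger midline is at about 322, so I'll shift about 2.5 mm in +y, then descend and grip.

Emit:
play_rows(increments="0.25 0 0.25 1.2 0;0.25 0 0 1.2 0;0.25 0 0 1.2 0;0.25 0 0 1.2 0;0.25 0 0 1 0;0.25 0 0 0.6 0;0.25 0 0 0 0;0.25 0 0 0 0;0.4 0 0 0 0;0.5 0 0 0 0")

```text
clock: 12.9
ee_pos: [0.4755, -0.0109, 0.013]
tool_rot: [0.743, 0.669, 0.0, 0.001]
force: [-0.7, -0.5, 0.6]
finger_gap: 0.0429
gripper_force: 0.0
```

Emit:
play_rows(increments="0.8 0 0 0 0;0.8 0 0 0 0;0.8 0 0 0 0;0.8 0 0 0 0;0.8 0 0 0 0;0.8 0 0 0 0;0.8 0 0 0 0;0.8 0 0 0 0;0.8 0 0 0 0;0.8 0 0 0 0", grip_force=60)

```text
clock: 13.73
ee_pos: [0.4741, -0.0106, 0.0131]
tool_rot: [0.743, 0.669, -0.001, -0.001]
force: [-7.0, -0.3, 9.7]
finger_gap: 0.0386
gripper_force: 59.2
```

Run:
```python
from h import *
go(615,76,100,-1.3)
```

```text
t 13.73 p [474.1 -10.6  13.1] yaw -5.97 tilt [-0.0019 -0.    ] F [-7.  -0.3  9.7] gap 0.0386 gf 59.2 j6 -0.17
turn first -4.67 then x y z cm 8.98 13.89 -8.69
```

Emit:
play_rows(increments="0.8 0 0 -0.5 0;0.8 0 0 -1.2 0;0.8 0 0 -1.5 0;0.8 0 0 -2 0;0.8 0 0 -2 0;0.8 0 0 -2 0;0.8 0 0 0 -1.6;0.8 0 0 0 -1.6;0.8 0 0 0 -1.5;0.8 0 0 0 0")

```text
clock: 14.57
ee_pos: [0.475, -0.0107, 0.1048]
tool_rot: [0.715, 0.699, 0.0, 0.0]
force: [-0.5, -0.8, -1.7]
finger_gap: 0.0384
gripper_force: 60.6
```

Emit:
play_rows(increments="0.8 1 1.5 0 0;0.8 1 1.5 0 0;0.8 1 1.6 0 0;0.8 1 1.6 0 0;0.8 1 1.6 0 0;0.8 1 1.6 0 0;0.8 1 1.6 0 0;0.8 1 1.6 0 0;0.8 1 1.3 0 0;0.8 0 0 0 0")

```text
clock: 15.4
ee_pos: [0.618, 0.0776, 0.1045]
tool_rot: [0.715, 0.699, 0.001, 0.001]
force: [-0.8, 0.3, -1.5]
finger_gap: 0.0384
gripper_force: 60.7
```

Run:
```python
from h import *
go(615,76,41,-1.3)
d=get('wrist'); cv2.imwrite('pics/w5.png',d['pixels'][...,::-1]); np.savez('w5.npz',**d)
```

```text
t 15.4 p [618.   77.6 104.5] yaw -1.29 tilt [0.0021 0.0006] F [-0.8  0.3 -1.5] gap 0.0384 gf 60.7 j6 -0.04
turn first 0.01 then x y z cm -0.17 -0.29 6.35
```

View pics/w5.png

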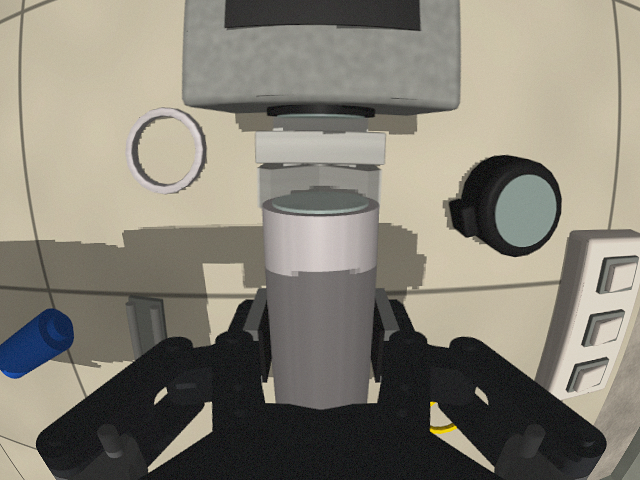

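The held barrel is at columns 264–378, with its glass end at rows 192–214 towards the meter. The front saddle (258–380) and bar (256–386) sit symmetrically beneath.

Run:
```python
from h import *
d=dict(np.load('w5.npz'))
for u,v,z,n in ((321,214,.1425,'lens top'),(321,192,.1025,'lens bot'),(264,206,.1225,'lensL'),(378,206,.1225,'lensR'),(272,370,.1225,'L'),(370,370,.1225,'R'),(258,170,.047,'sadL'),(380,170,.047,'sadR'),(256,160,.02,'barL'),(386,160,.02,'barR'),(256,135,.02,'bar backL'),(385,133,.02,'bar backR')): print(n,fish(d,u,v,z))
go(615,76,41,-1.3)
```

```text
lens top [619.4 127.4]
lens bot [619.5 126.8]
lensL [599.8 126. ]
lensR [639.  125.1]
L [597.6  57.4]
R [638.2  56.4]
sadL [585.5 130.3]
sadR [651.7 128.8]
barL [580.  133.7]
barR [659.8 131.9]
bar backL [580.7 149.1]
bar backR [659.1 148.6]
t 15.45 p [616.6  76.9 104.2] yaw -1.27 tilt [0.0003 0.0001] F [-1.   0.2 -0.7] gap 0.0383 gf 60.7 j6 -0.04
turn first 0.03 then x y z cm -0.09 -0.16 6.32
```

Emit:
play_rows(increments="0.8 -0.1 -0.06 1 0;0.8 0 0 1 0;0.8 0 0 1 0;0.8 0 0 1 0;0.8 0 0 0.8 0;0.8 0 0 0.5 0;0.8 0 0 0.3 0;0.8 0 0 0.3 0;0.8 0 0 0.2 0;0.8 0 0 0 0")

```text
clock: 16.28
ee_pos: [0.6152, 0.0751, 0.0431]
tool_rot: [0.715, 0.699, -0.0, -0.0]
force: [-0.6, -0.1, -2.7]
finger_gap: 0.0385
gripper_force: 60.8
```

Emit:
play_rows(increments="0.8 0 0 0.1 0;0.8 0 0 0.1 0;0.8 0 0 0.1 0;0.8 0 0 0.1 0;0.8 0 0 0 0;0.8 0 0 0 0;0.8 0 0 0 0;0.8 0 0 0 0;0.8 0 0 0 0;0.8 0 0 0 0")

```text
clock: 17.12
ee_pos: [0.6162, 0.0752, 0.0409]
tool_rot: [0.715, 0.699, 0.001, 0.001]
force: [-2.1, 0.4, 7.2]
finger_gap: 0.0384
gripper_force: 61.8
```

Run:
```python
from h import *
go(615,76,41,-1.3)
```

```text
t 17.12 p [616.2  75.2  40.9] yaw -1.34 tilt [0.0021 0.0002] F [-2.1  0.4  7.2] gap 0.0384 gf 61.8 j6 -0.05
turn first -0.04 then x y z cm 0.08 -0.12 -0.01
```

Emit:
play_rows(increments="0.8 0 -0.04 0.1 0;0.8 0 0 0.1 0;0.8 0 0 0.1 0;0.8 0 0 0.1 0;0.8 0 0 0 0;0.8 0 0 0 0;0.8 0 0 0 0;0.8 0 0 0 0;0.8 0 0 0 0;0.8 0 0 0 0")

```text
clock: 17.95
ee_pos: [0.6167, 0.0754, 0.0404]
tool_rot: [0.716, 0.699, 0.001, 0.001]
force: [-11.6, 1.7, 29.0]
finger_gap: 0.0385
gripper_force: 64.1
```

Run:
```python
from h import *
go(615,76,41,-1.3)
d=get('wrist'); cv2.imwrite('pics/w6.png',d['pixels'][...,::-1]); np.savez('w6.npz',**d)
```

```text
t 17.95 p [616.7  75.4  40.4] yaw -1.38 tilt [0.0036 0.0003] F [-11.6   1.7  29. ] gap 0.0385 gf 64.1 j6 -0.05
turn first -0.08 then x y z cm 0.06 -0.17 -0.06
```

View pics/w6.png

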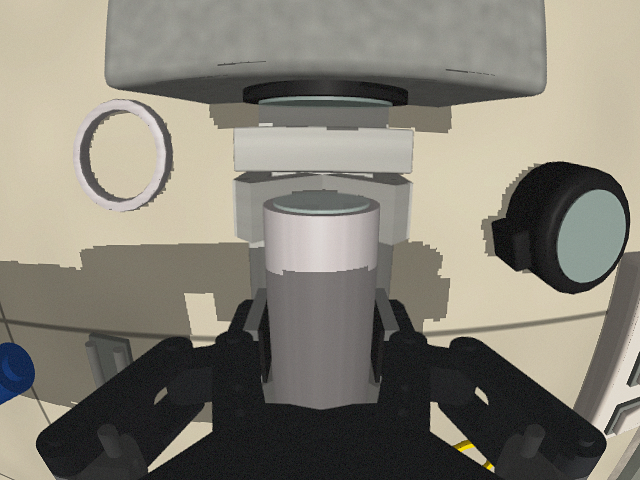

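The wrist view shows the saddle (235–412) and bar (234–412) lined up, and the barrel seated at 264–379 with the lens to the meter. The 29 N press has some sideways load, so I'll trim that a little.

Emit:
play_rows(increments="0.8 0 -0.05 0 0;0.8 0 -0.05 -0.1 0;0.8 0 0 0 0;0.8 0 0 0 0;0.8 0 0 0 0;0.8 0 0 0 0;0.8 0 0 0 0;0.8 0 0 0 0;0.8 0 0 0 0;0.8 0 0 0 0")

```text
clock: 18.83
ee_pos: [0.6166, 0.0753, 0.0405]
tool_rot: [0.715, 0.699, 0.002, 0.002]
force: [-3.1, 1.0, 18.2]
finger_gap: 0.0387
gripper_force: 62.5
```

Run:
```python
from h import *
go(615,76,41,-1.3)
d=get('wrist')
for u,v,z,n in ((264,206,.058,'lensL'),(379,206,.058,'lensR'),(235,181,.047,'sadL'),(412,181,.047,'sadR')): print(n,fish(d,u,v,z))
print(ctrl.sense()['force'])
```

```text
t 18.83 p [616.6  75.3  40.5] yaw -1.36 tilt [0.0059 0.0002] F [-3.1  1.  18.2] gap 0.0387 gf 62.5 j6 -0.05
turn first -0.06 then x y z cm 0.06 -0.17 -0.05
lensL [598.4 123.7]
lensR [638.1 122.7]
sadL [586.2 131.3]
sadR [652.4 129.8]
[-3.68369579  1.16749541 18.4909435 ]
```

```bash
python3 -c "
from station import workorder; print(workorder.finish_job())"
```

```text
the job is handed in; nothing more can be done
None
```

I pushed the V-block square against the stop bar and seated the barrel in the V with its lens towards the meter; I handed the job in at about 19 s with the barrel still gripped and pressed down at about 18 N (measured), and no verdict came back.

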